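Shut down the airbrush compressor and vent it through its guard

TASK

Shut down the airbrush compressor: first push its power toggle all the way over backwards to OFF, and only then reach down through the window of the guard hood and press the release lever fully down, keep it down for about two seconds, and let it spring back up. Do not touch the guard hood at all, and leave the pots, jars and everything else on the bench where they are.

Things in the scene. Friction and masses are not known exactly. Their poses are not given: they have to be found in the camera images.
- compressor: airbrush compressor, a black box fixed to the bench, 180 (its x) x 260 (its y) x 80 mm high. Origin: centre of its underside, on the bench. Its front, with a round pressure gauge and vent slots, faces its -x (towards the robot); its y points to its left, its z up. Its flat top carries the guard hood on the left half (+y) and the power toggle at the front of the right half (-y).
- guard: fixed grey sheet-metal hood on the compressor's top, 130 (x) x 120 (y) x 50 mm high, closed on all four sides, with a square 72 x 72 mm window in its 3 mm top sheet. Origin: centre of its underside, on the compressor's top, 80 mm above the bench; axes parallel to the compressor's. Its top sheet is 130 mm above the bench. It must not be touched.
- window (a point): centre of the guard's window, at the upper face of the top sheet, 130 mm above the bench; sides parallel to the compressor's x and y. The lever's pad lies straight beneath.
- lever_pad (a point): centre of the upper face of the release lever's flat steel pad (36 along x, 32 along y, 6 mm thick) inside the hood. At rest it is level, 15 mm below the top of the window's sheet; it moves with the lever and sinks about 12 mm when fully pressed. The lever's hinge is 42 mm behind it (compressor's +x).
- lever (a joint): angle of the release lever, rad: 0 at rest (up), 0.3 fully down at its stop. A spring lifts it back to 0 when let go; at the pad it takes about 2 N to start and about 6 N to reach the stop.
- toggle_pivot (a point): fixed point at the foot of the power toggle, on its hinge axis (along the compressor's y), 3 mm above the compressor's top.
- toggle (a joint): angle of the power toggle, rad: 0 (start) = ON, leaning 0.5 rad forward (compressor's -x); 1.0 = OFF, at its stop, leaning 0.5 rad backward (+x). It is a white flat stick 36 mm long from the pivot, 16 mm wide (y), 6 mm thick. It stays where it is left; 1 to 3 N push it over.
- stand: fixed white airbrush stand with two airbrushes, 100 x 140 mm, up to 125 mm high, the airbrushes' tails reach about 80 mm behind its centre. Origin: centre of its underside. Not part of the job.
- pot: small glass paint pot standing on the compressor's top behind the toggle, 26 mm across, 30 mm high. Origin: centre of its underside. A loose bystander, to be left alone.
- jar_a: glass paint jar with a white cap standing on the compressor's top behind the guard hood, 34 mm across, 45 mm high. Origin: centre of its underside. A loose bystander, to be left alone.
- jar_b: glass paint jar with a black cap and paper label, 34 mm across, 45 mm high. Origin: centre of its underside. A loose bystander, to be left alone.
- thinner: white bottle of thinner, 56 mm across, 130 mm high. Origin: centre of its underside. A loose bystander, to be left alone.
- tape: roll of yellow masking tape lying flat, 90 mm across, 18 mm high. Origin: centre of its underside. A loose bystander, to be left alone.
- cup: small steel mixing cup, 60 mm across, 40 mm high. Origin: centre of its underside. A loose bystander, to be left alone.
- brush: paint brush lying on the table, 170 mm long. Origin: near its middle, at table height. A loose bystander, to be left alone.

How it is judged (in metres and radians):
On the way, in this order (a step that is already met when the one before it is completed fails the run):
1. the toggle is pushed over to OFF, the lever still up (value of joint toggle above 0.85 rad and value of joint lever below 0.06 rad), for 0.2 s.
2. the release lever is kept fully down (0.24 rad or more) for 1.5 s with the toggle OFF (value of joint lever above 0.24 rad and value of joint toggle above 0.85 rad), for 1.5 s.
At the end, for the whole second after the job is handed in: Toggle at OFF (over 0.85 of 1.0 rad), release lever back up (under 0.05 rad), every loose bystander at rest within 20 mm of where it stood (value of joint toggle above 0.85 rad and value of joint lever below 0.05 rad and linear speed of pot below 0.02 m/s and distance of each of pot, jar_a, jar_b, thinner, tape, cup, brush from where it was at the start of the episode below 0.02 m); the robot touches nothing.
It fails at once if the guard hood is touched (over 0.5 N) (contact force between guard and the fingers above 0.5 N or contact force between guard and the arm above 0.5 N).
It fails at once if the release lever is pressed (over 0.1 rad) while the toggle is not yet OFF (value of joint lever above 0.1 rad and value of joint toggle below 0.85 rad).
It fails at once if a bystander is moved or lifted more than 20 mm (distance of any of pot, jar_a, jar_b, thinner, tape, cup, brush from where it was at the start of the episode above 0.02 m).
It also fails if it takes over 51 s, if anything falls off the work surface, if the arm or the gripper's body presses on something with over 40 N, if the wrist force passes 120 N, or if a joint passes its speed limit or range.

ROBOT

A 7-joint arm with a two-finger parallel gripper is mounted at the origin on the work surface. World frame = base frame: x ahead of the robot, y to its left, z up, the work surface at z = 0. Lengths are in mm, angles in rad, forces in N, time in s.
With the tool pointing down it reaches from about 425 to 875 mm from the base axis. Payload 4.7 kg.
Tool frame: the origin (TCP) lies midway between the tips of the shut fingers; the grasp point (between the pads) lies 19 mm behind it; y points along the fingers, x is the direction in which the jaws open and shut, and the axes are right-handed (so a half turn about y gives the same grasp; the last joint's range is limited). The gripper opens to 87 mm and grips with 3 to 60 N. Pads are 19 mm wide; open, the fingers measure 117 mm over their backs; the gripper's body (75 mm by 190 mm) begins 51 mm behind the grasp point.
Start: joints at [-1.26, 0.321, -0.07, 1.45, 0.023, 1.371, -0.057], TCP at [190.129, 621.594, 194.087] pointing down, gripper open.
Joint ranges: [-2.86, 2.86], [-0.3, 2.09], [-1.38, 1.24], [0.06, 2.45], [-1.56, 4.7], [0.09, 2.05], [-2.69, 2.69]. Speed limits (rad/s): [2.57, 2.57, 3.14, 3.14, 3.14, 3.14, 3.14].

INTERFACE

Orientations are given as a unit quaternion [w, x, y, z].
In Python, from station import env gives the robot as it stands. Calls block until the motion is done:
- env.movep(position, orientation): joint-space move of the TCP to a pose.
- env.servo_line(position, max_speed=150, frame=None, until_force=None): straight line of the TCP; frame=None keeps the orientation; max_speed is the mean speed in mm/s. With until_force (N) it stops when the force on the tool has changed by that much, and returns True; else False.
- env.movej(angles): joint-space move.
- env.grip(opening, effort=None): opening from 0.0 (shut) to 1.0 (fully open); effort is the grip in N (None keeps the last); returns when the fingers have stopped.
- env.pause(seconds).
- env.inverse_kinematics(position, orientation): joint angles nearest the present ones, or None.
- env.get_state(): the state.
- env.read_camera(name): name is "side" or "top" or "wrist"; returns the picture (400x640x3 uint8, red, green, blue); there is no depth.
- env.get_calibration(name): a dict with "mtx" (3x3 intrinsics, pixels), "camera_from_world" (4x4, takes a point from world to camera coordinates); the wrist camera has in their place "mount" (4x4, takes a point from camera to tool coordinates, whose origin is the TCP and whose axes are the tool frame's). Camera axes: x right, y up, looking along -z (the intrinsics and any distortion apply to the point x, -y, -z); pixel columns grow to the right and rows downward; lengths in mm; the calibration is good to about 2 mm. A picture is of the moment at which its call begins: read the wrist's pose just before it. get_calibration takes no time and is no camera call.
A pose or a line that the arm cannot do raises env.IKError and nothing moves.
- env.finish_job(): hands the job in, once; it reports no verdict.
The state is a dict: "clock": time; "q": joint angles; "dq": joint speeds; "effort": joint torques, N m; "tool_pos": TCP position; "tool_rot": TCP orientation; "wrist_force": force on the tool from outside, world axes, zero at the start; "moment": the same for the moment, N m; "width": opening from 0.0 (shut) to 1.0 (fully open).
Only numpy, scipy, OpenCV 4.12 (cv2) and the standard library are available. Lean on these libraries where they do the work, as an engineer would, in place of code of your own. Each camera call takes 0.05 s, during which the arm holds its last target.

## Working session

There is one attempt and no reset: what is moved stays moved. The work goes in short steps, each a Python script; the robot and the scene stay as the last script left them, time stands still between calls to the robot, and variables do not carry over. Pictures are saved under pics/ and viewed, and the job is handed in when it is done.

```bash
ls; mkdir -p pics; python3 - <<'E'
from station import env
import cv2,numpy as np
s=env.get_state();print(s)
for n in("side","top","wrist"):
    im=env.read_camera(n);cv2.imwrite(f"pics/{n}0.png",im[:,:,::-1]);print(n,env.get_calibration(n))
E
```

```text
pics
{'clock': 0.0, 'q': array([-1.25989927,  0.32182571, -0.07006168,  1.45164534,  0.02263309,
        1.37076752, -0.05686397]), 'dq': array([-0.00017299,  0.00266739, -0.00088248,  0.00283078,  0.00012489,
        0.00094449, -0.00090088]), 'effort': array([ 2.49909465e-05, -4.91291821e+01, -4.04321887e-01, -3.12515116e+01,
       -6.40980061e-02,  4.40289569e-02,  1.86002562e-04]), 'tool_pos': array([190.00388479, 621.00107878, 192.97450073]), 'tool_rot': array([-0.56799253,  0.56884925,  0.42009278, -0.42109034]), 'wrist_force': array([-1.49966564,  0.05162463,  0.57931227]), 'moment': array([ 0.0127205 , -0.01383549, -0.02571019]), 'width': 0.9966964667385582}
side {'mtx': array([[423.11156472,   0.        , 323.22692415],
       [  0.        , 423.11156472, 197.91121742],
       [  0.        ,   0.        ,   1.        ]]), 'camera_from_world': array([[ 9.75345575e-01, -2.19989485e-01,  1.74824183e-02,
        -6.30503987e+02],
       [ 1.47855521e-01,  7.10228640e-01,  6.88268860e-01,
        -1.57772151e+02],
       [-1.63828426e-01, -6.68715115e-01,  7.25245022e-01,
      
[... 456 characters left out ...]
71e+02],
       [-1.41947904e-01,  6.60594972e-03,  9.89852087e-01,
        -1.26689345e+03],
       [ 0.00000000e+00,  0.00000000e+00,  0.00000000e+00,
         1.00000000e+00]])}
wrist {'mtx': array([[343.7745372 ,   0.        , 319.0953068 ],
       [  0.        , 343.7745372 , 200.39647533],
       [  0.        ,   0.        ,   1.        ]]), 'mount': array([[ 9.99999775e-01,  3.98736309e-04,  5.40276825e-04,
        -1.06839658e+00],
       [ 4.11548570e-04,  2.71822455e-01, -9.62347330e-01,
        -1.90535244e+02],
       [-5.30582196e-04,  9.62347335e-01,  2.71822230e-01,
         7.40499213e+01],
       [ 0.00000000e+00,  0.00000000e+00,  0.00000000e+00,
         1.00000000e+00]])}
```

View pics/top0.png

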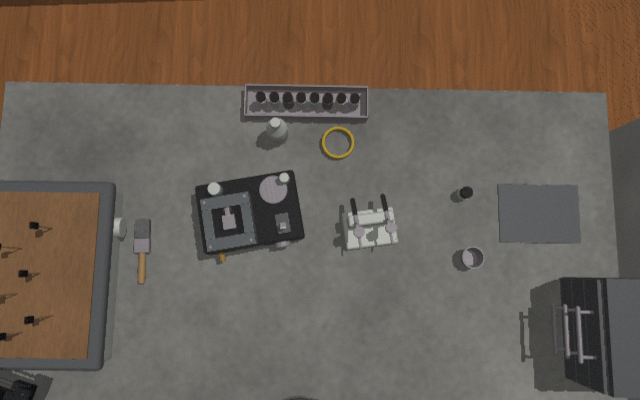

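View pics/side0.png

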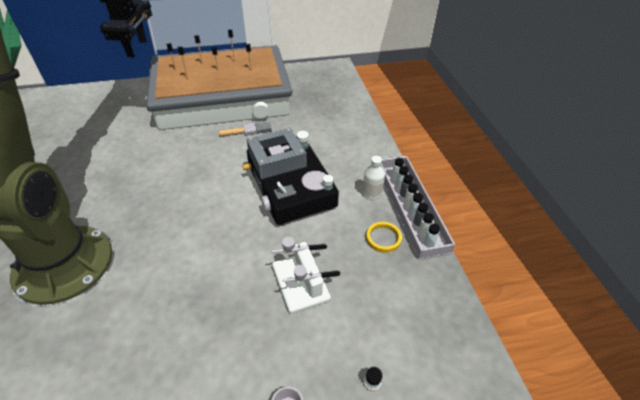

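View pics/wrist0.png

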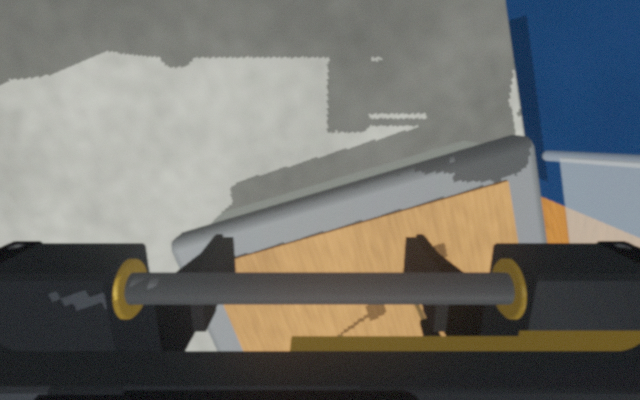

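```bash
python3 - <<'E'
import cv2
a=cv2.imread('pics/top0.png')[160:270,180:320];cv2.imwrite('pics/tc.png',cv2.resize(a,None,fx=5.5,fy=5.4,interpolation=cv2.INTER_CUBIC))
a=cv2.imread('pics/side0.png')[120:230,235:355];cv2.imwrite('pics/sc.png',cv2.resize(a,None,fx=5.4,fy=5.4,interpolation=cv2.INTER_CUBIC))
E
```

```text
(no output)
```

View pics/tc.png

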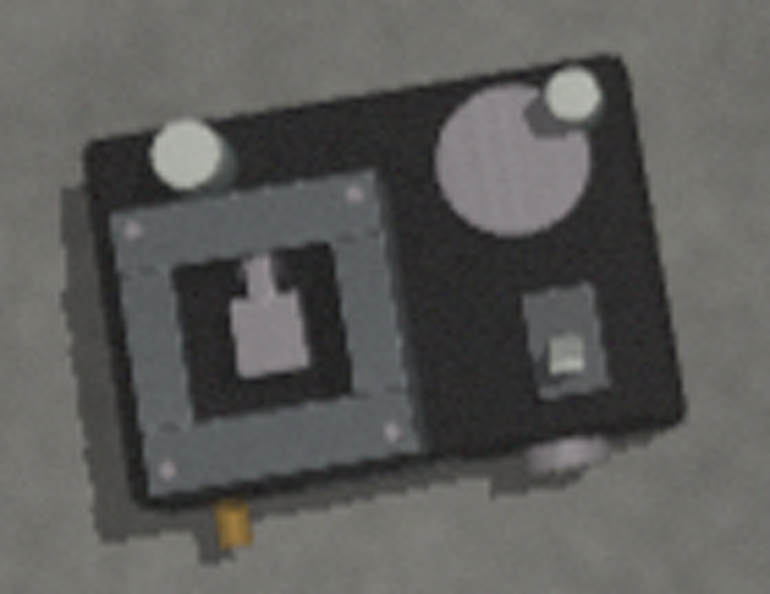

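View pics/sc.png

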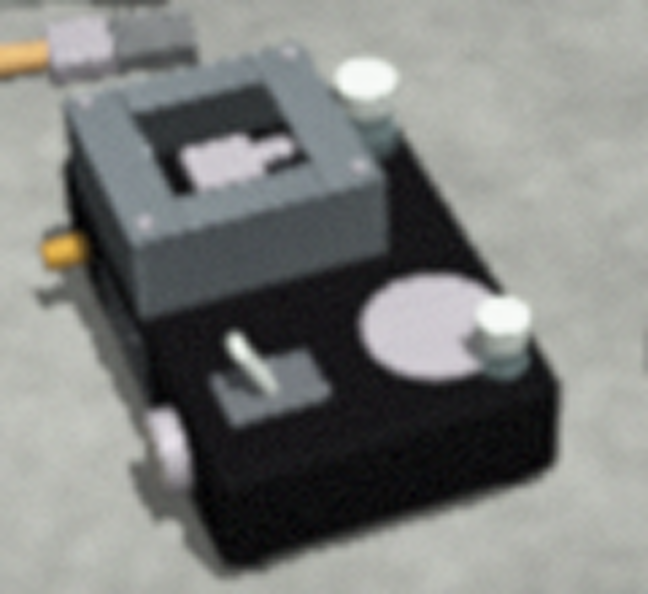

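```bash
cat > h.py <<'E'
import numpy as np,cv2
from station import env
def ray(n,uv):
    c=env.get_calibration(n);K=c['mtx'];M=c['camera_from_world'];R=M[:3,:3];t=M[:3,3]
    d=np.linalg.inv(K)@[uv[0],uv[1],1];d=R.T@(d*[1,-1,-1]);return -R.T@t,d
def plane(n,uv,z):
    o,d=ray(n,uv);return o+d*(z-o[2])/d[2]
def tri(a,b):
    A=np.zeros((3,3));B=np.zeros(3)
    for n,uv in(("top",a),("side",b)):
        o,d=ray(n,uv);d=d/np.linalg.norm(d);P=np.eye(3)-np.outer(d,d);A+=P;B+=P@o
    return np.linalg.solve(A,B)
T=lambda u,v:(180+u/5.5,160+v/5.4)
S=lambda u,v:(235+u/5.4,120+v/5.4)
E
python3 - <<'E'
from h import *
np.set_printoptions(precision=1,suppress=True)
gt=[(110,212),(378,168),(425,452),(150,497)];gs=[(66,103),(290,45),(387,180),(140,245)]
# top order: back-left, back-right, front-right, front-left ; side: FL, BL, BR, FR
gs=[gs[1],gs[2],gs[3],gs[0]]
for a,b in zip(gt,gs):print('guard',tri(T(*a),S(*b)),plane('top',T(*a),130),plane('side',S(*b),130))
w=[plane('top',T(*p),130) for p in[(172,267),(335,243),(355,395),(192,422)]]
print(np.array(w),np.mean(w,0))
gp=[plane('top',T(*p),130) for p in gt]; print('gmean',np.mean(gp,0),'side',np.mean([plane('side',S(*b),130) for b in gs],0))
c=[plane('top',T(*p),80) for p in[(88,143),(622,55),(687,420),(145,505)]];print(np.array(c),np.mean(c,0))
for q in (w,gp,c):
    e=np.array(q);v=(e[1]-e[0]+e[2]-e[3])[:2];u=(e[0]-e[3]+e[1]-e[2])[:2]
    print('yaw from y edge',np.arctan2(v[0],-v[1]),np.linalg.norm(v)/2,'x edge',np.arctan2(u[1],u[0]),np.linalg.norm(u)/2)
print('pad top',plane('top',T(272,332),115))
print('pad side',plane('side',S(228,163),115))
print('plate',plane('top',T(566,340),81),plane('side',S(270,388),81))
print('tog tip',tri(T(565,342),S(236,336)),'pot',plane('top',T(573,95),110),'jar',plane('top',T(187,153),125))
E
```

```text
guard [603.7 255.  125.4] [606. 254. 130.] [600.  248.7 130. ]
guard [629.1 135.2 127.3] [628.5 134.9 130. ] [628.8 132.1 130. ]
guard [501.9 109.5 129.5] [499.5 109.4 130. ] [504.3 109.1 130. ]
guard [479.  231.2 124. ] [477.2 229.9 130. ] [480.6 223.6 130. ]
[[581.3 225.1 130. ]
 [593.6 152.8 130. ]
 [524.6 141.3 130. ]
 [511.1 213.  130. ]] [552.7 183.1 130. ]
gmean [552.8 182.  130. ] side [553.4 178.4 130. ]
[[645.6 277.2  80. ]
 [693.   28.4  80. ]
 [518.8  -5.6  80. ]
 [474.8 242.4  80. ]] [583.1 135.6  80. ]
yaw from y edge 0.17701091294420127 73.09160352183171 x edge 0.1679469113763562 70.5866401296371
yaw from y edge 0.18456825147945033 121.86718445765017 x edge 0.1893484577601313 131.28297044783355
yaw from y edge 0.18191502493460607 252.50486274065514 x edge 0.19698387039117468 175.92141459434447
pad top [553.8 181.7 115. ]
pad side [555.9 178.4 115. ]
plate [555.4  51.2  81. ] [555.   50.2  81. ]
tog tip [545.9  49.4 119.7] pot [667.7  49.3 110. ] jar [634.7 221.8 125. ]
```

```bash
cat >> h.py <<'E'
from scipy.spatial.transform import Rotation as Rn
yaw=0.183
xc=np.array([np.cos(yaw),np.sin(yaw),0]);yc=np.array([-np.sin(yaw),np.cos(yaw),0])
def quat(s):
    x=s*yc;y=np.array([0,0,-1.]);q=Rn.from_matrix(np.column_stack([x,y,np.cross(x,y)])).as_quat();return q[[3,0,1,2]]
W=np.array([553,181.5,130.]);P=np.array([555.2,50.8,83.])
def wproj(st,p):
    c=env.get_calibration('wrist');q=st['tool_rot'];R=Rn.from_quat([q[1],q[2],q[3],q[0]]).as_matrix()
    t=R.T@(np.asarray(p)-st['tool_pos']);M=c['mount'];k=M[:3,:3].T@(t-M[:3,3]);k=k*[1,-1,-1];h=c['mtx']@k;return h[:2]/h[2]
E
python3 - <<'E'
from h import *
np.set_printoptions(precision=2,suppress=True)
A=P-60*xc;A[2]=200
for s in(1,-1):
    for pt in(A,W+[0,0,60]):print(s,env.inverse_kinematics(pt,quat(s)))
q=env.get_state()['tool_rot'];print(Rn.from_quat([q[1],q[2],q[3],q[0]]).as_matrix())
E
```

```text
1 [-0.63 -0.02  0.49  1.83  0.01  1.33  1.61]
1 [-0.65  0.18  0.32  1.64 -0.06  1.33  1.44]
-1 [-0.76 -0.03  0.62  1.83  0.02  1.34 -1.53]
-1 [-0.81  0.19  0.51  1.65 -0.09  1.33 -1.67]
[[ 0.29 -0.   -0.96]
 [ 0.96 -0.    0.29]
 [-0.   -1.   -0.  ]]
```

```bash
python3 - <<'E'
from h import *
np.set_printoptions(precision=2,suppress=True)
env.grip(0.0,20)
A=P-60*xc;A[2]=210
env.movep(A,quat(1))
s=env.get_state();print(s['clock'],s['tool_pos'],s['width'],s['wrist_force'])
for n in('wrist','side'):
    im=env.read_camera(n)[:,:,::-1].copy()
    if n=='wrist':
        for p in(W,P,P-17*xc+[0,0,32]):cv2.drawMarker(im,tuple(int(v) for v in wproj(s,p)),(0,0,255),0,10)
    cv2.imwrite(f'pics/{n}1.png',im)
E
```

```text
4.0167 [496.25  40.94 209.98] 0.0045065919574024055 [ 1.38 -0.14 -0.43]
```

View pics/wrist1.png

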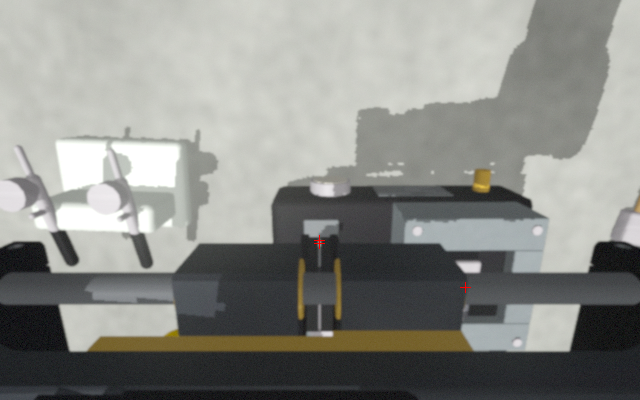

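View pics/side1.png

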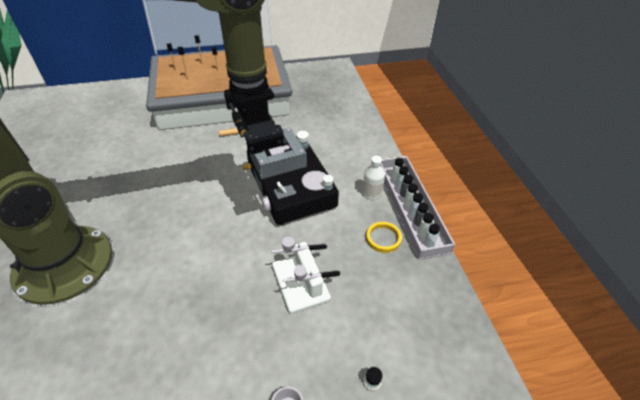

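```bash
python3 - <<'E'
from h import *
np.set_printoptions(precision=2,suppress=True)
A=P-50*xc;A[2]=102
env.servo_line(A,150)
s=env.get_state();print(s['clock'],s['tool_pos'],s['wrist_force'])
r=env.servo_line(P+1*xc+[0,0,19],40,until_force=9)
s=env.get_state();d=s['tool_pos']-P;print(r,s['clock'],d@xc,d@yc,s['tool_pos'],s['wrist_force'])
im=env.read_camera('side')[:,:,::-1];cv2.imwrite('pics/s2.png',cv2.resize(im[100:230,215:375],None,fx=4.5,fy=4.5,interpolation=cv2.INTER_CUBIC))
E
```

```text
4.9917 [506.71  41.77 102.77] [ 0.07 -0.53 -0.36]
False 6.4167 0.786180993811902 -0.002309614322541611 [555.97  50.94 102.01] [-0.46 -0.15  0.77]
```

View pics/s2.png

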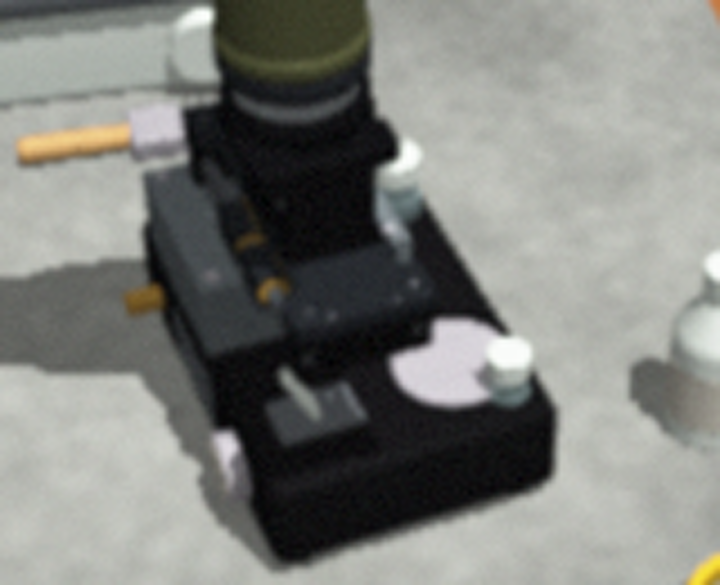

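```bash
python3 - <<'E'
from h import *
np.set_printoptions(precision=2,suppress=True)
def pr(n,p):
    c=env.get_calibration(n);M=c['camera_from_world'];k=(M[:3,:3]@p+M[:3,3])*[1,-1,-1];h=c['mtx']@k;return h[:2]/h[2]
s=env.get_state();print(s['tool_pos'])
for n,z in(('side',0),('side',70),('side',0)):
    u=pr(n,s['tool_pos']+[0,0,z]);print((u-[215,100])*4.5)
print('pivot',(pr('side',P)-[215,100])*4.5)
b=pr('top',s['tool_pos']);print(b)
im=env.read_camera('top')[:,:,::-1].copy();cv2.drawMarker(im,tuple(int(v) for v in b),(0,0,255),0,4)
cv2.imwrite('pics/t3.png',cv2.resize(im[150:280,170:330],None,fx=4.5,fy=4.5,interpolation=cv2.INTER_CUBIC))
im=env.read_camera('wrist')[:,:,::-1].copy();cv2.imwrite('pics/w3.png',im)
E
```

```text
[556.    50.96 102.05]
[314.73 386.13]
[308.48 294.23]
[314.73 386.13]
pivot [314.98 410.06]
[282.55 222.  ]
```

View pics/t3.png

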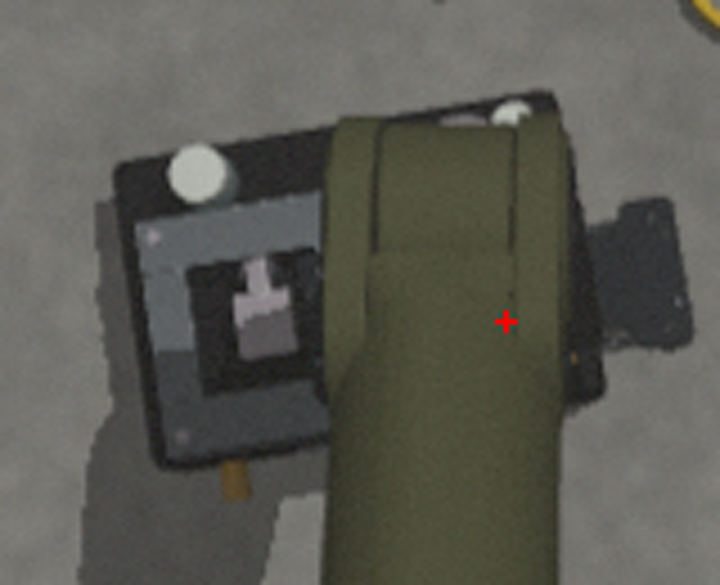

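View pics/w3.png

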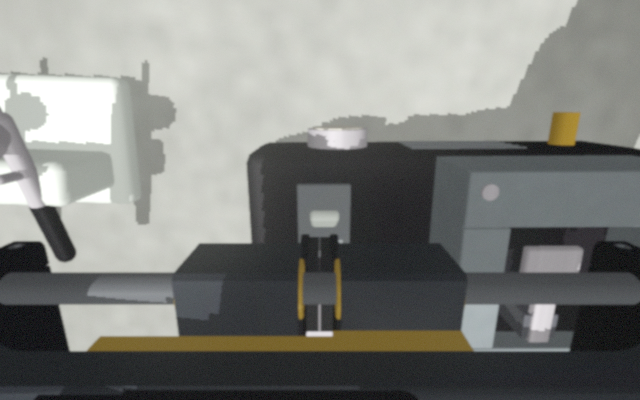

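```bash
python3 - <<'E'
import cv2,numpy as np
a=cv2.imread('pics/w3.png')[170:350,240:420];a=cv2.convertScaleAbs(a,alpha=1.6,beta=30);a=cv2.resize(a,None,fx=3.3,fy=3.3,interpolation=cv2.INTER_CUBIC)
from station import env
b=env.read_camera('side')[:,:,::-1][150:205,255:310];b=cv2.LUT(b,(255*(np.arange(256)/255)**.45).astype('uint8'));b=cv2.resize(b,None,fx=10.8,fy=10.8,interpolation=cv2.INTER_CUBIC)
cv2.imwrite('pics/wc.png',a);cv2.imwrite('pics/sc3.png',b)
print(env.get_state()['width'])
E
```

```text
0.006264059044521042
```

View pics/wc.png

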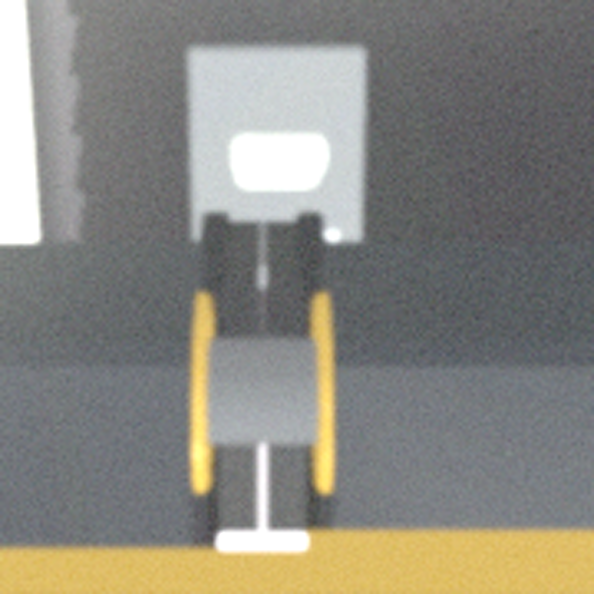

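View pics/sc3.png

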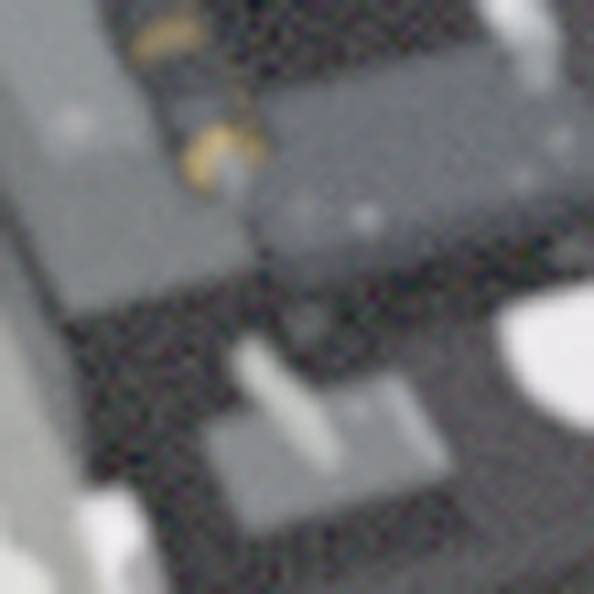

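```bash
python3 - <<'E'
from h import *
np.set_printoptions(precision=2,suppress=True)
env.servo_line(P-1*xc+[0,0,35],150)
env.servo_line(P-50*xc+[0,0,35],150)
r=env.servo_line(P-50*xc+[0,0,3],80,until_force=6)
s=env.get_state();print(r,s['clock'],s['tool_pos'],s['wrist_force'])
def snap(k):
    b=env.read_camera('side')[:,:,::-1][150:205,255:310];b=cv2.LUT(b,(255*(np.arange(256)/255)**.45).astype('uint8'));return cv2.resize(b,None,fx=7,fy=7,interpolation=cv2.INTER_CUBIC)
a=snap(0)
r=env.servo_line(P-10*xc+[0,0,3],40,until_force=9)
s=env.get_state();d=s['tool_pos']-P;print(r,s['clock'],d@xc,d@yc,s['tool_pos'],s['wrist_force'])
cv2.imwrite('pics/s4.png',np.hstack([a,snap(1)]))
E
```

```text
False 7.9 [506.07  41.55  85.63] [-0.22  0.32  0.48]
True 8.625 -24.323021111614803 0.17019184136700935 [531.25  46.54  85.86] [ 0.01 -0.26 -0.87]
```

View pics/s4.png

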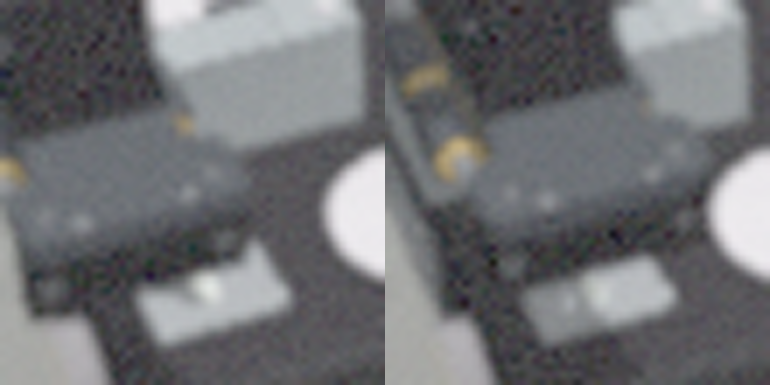

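```bash
python3 - <<'E'
from h import *
a=env.read_camera('wrist')[:,:,::-1][140:320,220:420];a=cv2.convertScaleAbs(a,alpha=1.6,beta=30);a=cv2.resize(a,None,fx=3.3,fy=3.3,interpolation=cv2.INTER_CUBIC)
cv2.imwrite('pics/w5.png',a)
b=env.read_camera('side')[:,:,::-1][130:230,225:345];b=cv2.LUT(b,(255*(np.arange(256)/255)**.45).astype('uint8'));cv2.imwrite('pics/s5.png',cv2.resize(b,None,fx=5.8,fy=5.8,interpolation=cv2.INTER_CUBIC))
print(env.get_state()['wrist_force'])
E
```

```text
[ 0.18461286  0.0633415  -0.44911782]
```

View pics/w5.png

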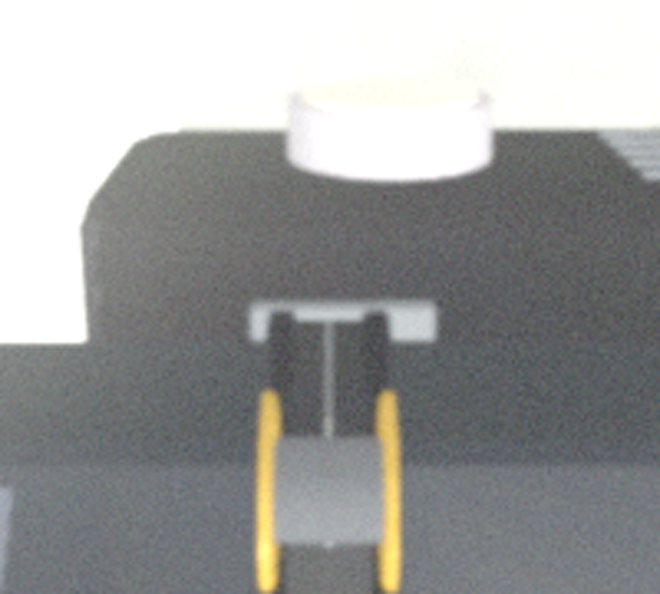

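View pics/s5.png

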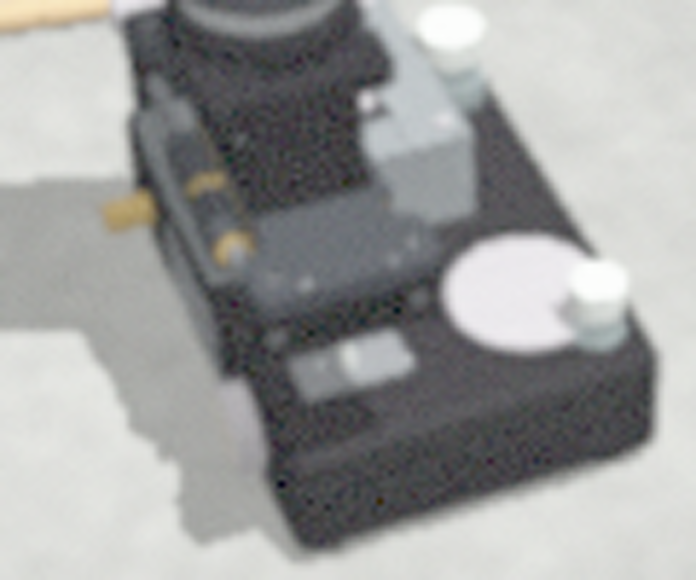

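```bash
python3 - <<'E'
from h import *
np.set_printoptions(precision=2,suppress=True)
for x in(-18,-12,-6,0):
    r=env.servo_line(P+x*xc+[0,0,3],25,until_force=10)
    s=env.get_state();d=s['tool_pos']-P;print(r,s['clock'],d@xc,d@yc,s['tool_pos'][2],s['wrist_force'])
    if r and abs(s['wrist_force']).max()>6:break
b=env.read_camera('side')[:,:,::-1][130:230,225:345];b=cv2.LUT(b,(255*(np.arange(256)/255)**.45).astype('uint8'));cv2.imwrite('pics/s6.png',cv2.resize(b,None,fx=5.8,fy=5.8,interpolation=cv2.INTER_CUBIC))
E
```

```text
False 9.2333 -17.733219487322785 -0.04499774797184167 85.97926757937275 [ 1.04 -0.72  1.14]
False 9.625 -11.663139788190433 0.003319834290767901 85.98668599053555 [ 0.65 -0.46  0.46]
False 10.0167 -5.768027834189259 0.0014222102496904622 85.92468152159289 [ 0.21 -0.46 -0.38]
False 10.4083 0.3679837196819516 -0.012955763829956352 86.06215542722218 [ 0.36 -0.61 -0.48]
```

View pics/s6.png

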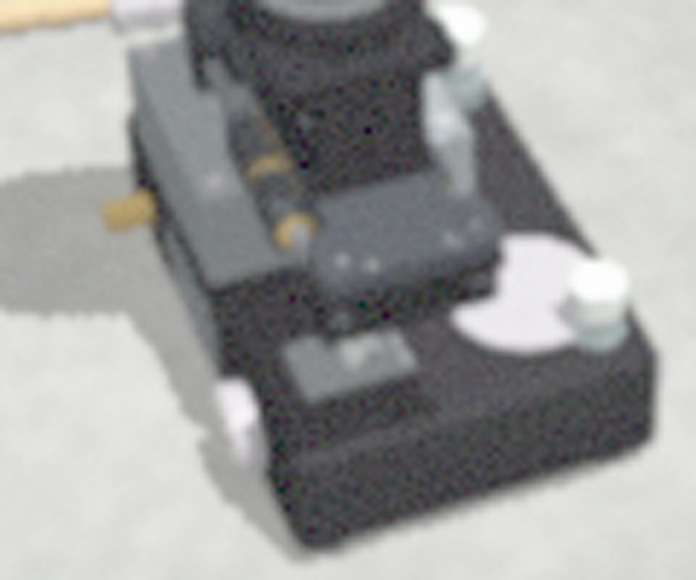

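```bash
python3 - <<'E'
from h import *
np.set_printoptions(precision=2,suppress=True)
r=env.servo_line(P+12*xc+[0,0,3],20,until_force=7)
s=env.get_state();d=s['tool_pos']-P;print(r,s['clock'],d@xc,d@yc,s['tool_pos'][2],s['wrist_force'])
env.servo_line(P-40*xc+[0,0,5],200)
env.servo_line(P-60*xc+[0,0,127],250)
s=env.get_state()
b=env.read_camera('side')[:,:,::-1][130:230,225:345];b=cv2.LUT(b,(255*(np.arange(256)/255)**.6).astype('uint8'));cv2.imwrite('pics/s7.png',cv2.resize(b,None,fx=5.8,fy=5.8,interpolation=cv2.INTER_CUBIC))
print(s['clock'],s['tool_pos'],s['wrist_force'])
E
```

```text
True 10.8667 3.31380157529279 -0.032063514234441766 85.18774651478692 [-2.82 -0.19  4.62]
11.875 [496.6   40.12 209.69] [-0.73 -0.6  -0.47]
```

View pics/s7.png

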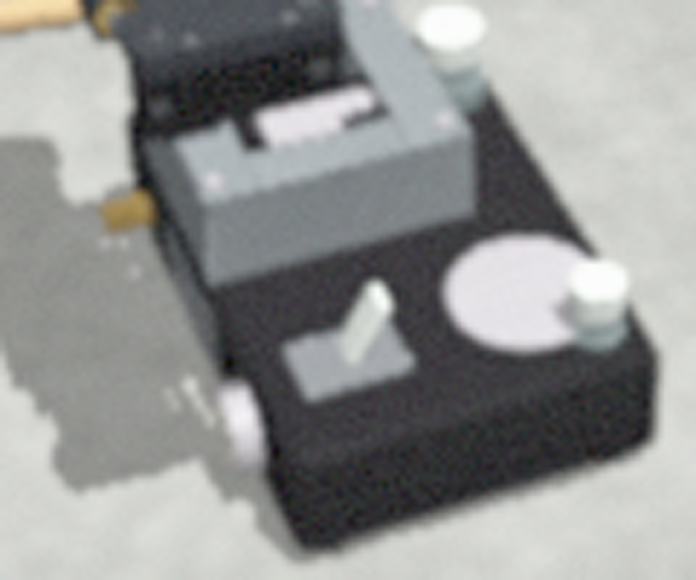

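```bash
python3 - <<'E'
from h import *
np.set_printoptions(precision=1,suppress=True)
def pr(n,p):
    c=env.get_calibration(n);M=c['camera_from_world'];k=(M[:3,:3]@p+M[:3,3])*[1,-1,-1];h=c['mtx']@k;return h[:2]/h[2]
for th in(0,.7,.85,1.0):
    a=th-.5;print(th,(pr('side',P+36*(np.sin(a)*xc+[0,0,np.cos(a)]))-[225,130])*5.8,(pr('side',P)-[225,130])*5.8)
im=env.read_camera('top')[:,:,::-1];cv2.imwrite('pics/t8.png',cv2.resize(im[160:270,180:320],None,fx=5.5,fy=5.4,interpolation=cv2.INTER_CUBIC))
b=env.read_camera('side')[:,:,::-1][165:205,270:310];cv2.imwrite('pics/s8.png',cv2.resize(b,None,fx=14,fy=14,interpolation=cv2.INTER_CUBIC))
E
```

```text
0 [306.9 314.3] [348.  354.5]
0.7 [359.6 293.4] [348.  354.5]
0.85 [371.  292.7] [348.  354.5]
1.0 [381.7 293.4] [348.  354.5]
```

View pics/s8.png

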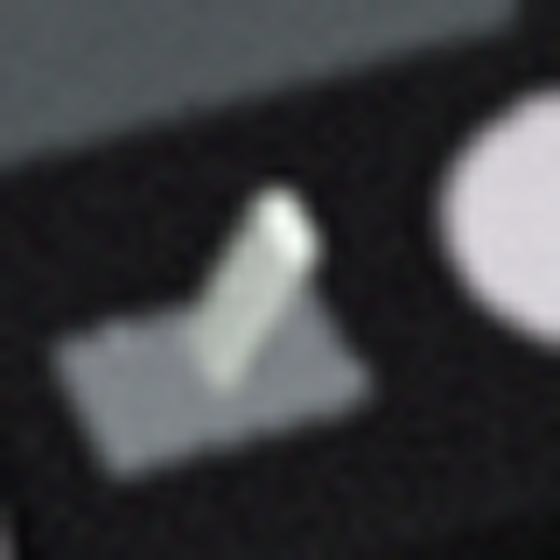

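View pics/t8.png

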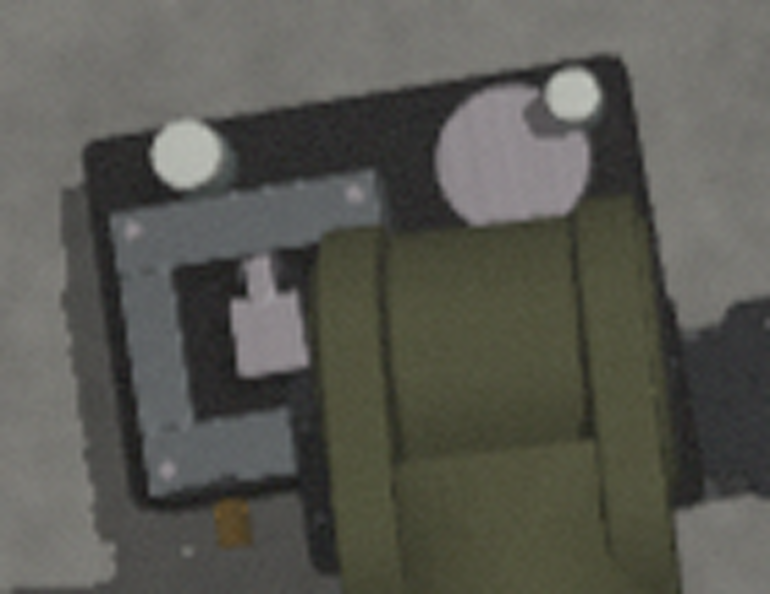

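```bash
python3 - <<'E'
from h import *
np.set_printoptions(precision=2,suppress=True)
env.servo_line(W+[0,0,80],200)
s=env.get_state();print(s['clock'],s['tool_pos'])
im=env.read_camera('wrist')[:,:,::-1].copy()
for dx in(-36,36):
    for dy in(-36,36):cv2.drawMarker(im,tuple(int(v) for v in wproj(s,W+dx*xc+dy*yc)),(0,0,255),0,8)
cv2.imwrite('pics/w9.png',im)
E
```

```text
12.9417 [552.93 179.91 209.84]
```

View pics/w9.png

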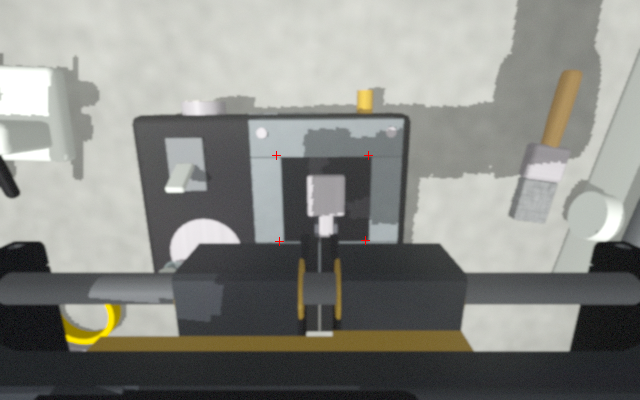

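```bash
python3 - <<'E'
from h import *
np.set_printoptions(precision=2,suppress=True)
C=W+2.5*yc+1*xc
env.servo_line(C+[0,0,20],100)
env.pause(0.2)
s=env.get_state();print(s['clock'],s['tool_pos'],s['wrist_force'])
z=120
r=env.servo_line([C[0],C[1],122],40,until_force=5)
s=env.get_state();print(r,s['clock'],s['tool_pos'],s['wrist_force'])
im=env.read_camera('wrist')[:,:,::-1];cv2.imwrite('pics/w10.png',im)
b=env.read_camera('side')[:,:,::-1][110:210,225:345];b=cv2.LUT(b,(255*(np.arange(256)/255)**.6).astype('uint8'));cv2.imwrite('pics/s10.png',cv2.resize(b,None,fx=5.8,fy=5.8,interpolation=cv2.INTER_CUBIC))
E
```

```text
13.9417 [554.04 184.29 150.8 ] [0.86 0.06 0.39]
False 14.7917 [553.73 184.19 122.19] [0.42 0.41 0.44]
```

View pics/w10.png

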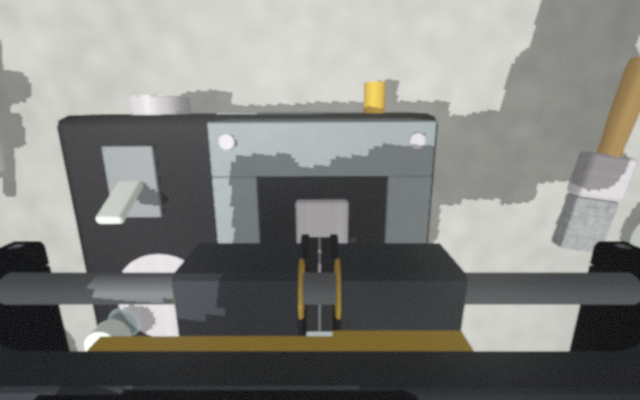

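View pics/s10.png

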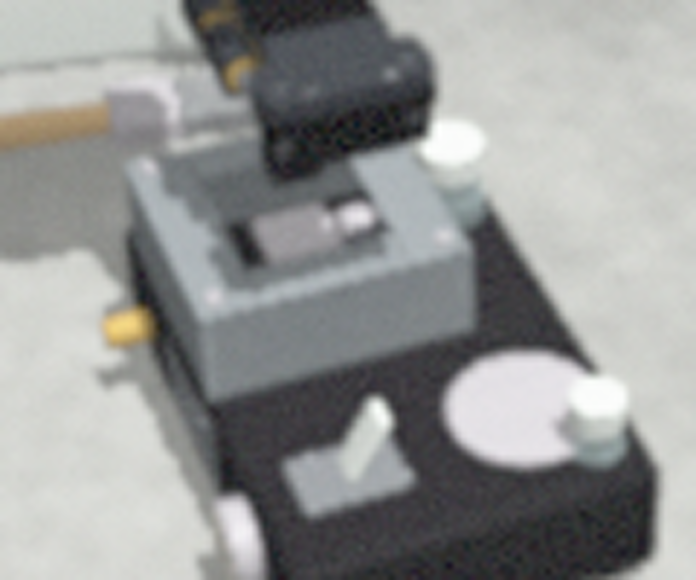

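```bash
python3 - <<'E'
from h import *
np.set_printoptions(precision=2,suppress=True)
s=env.get_state();p=s['tool_pos'];C=W+2.5*yc+1*xc
for z in np.arange(118,79,-3):
    r=env.servo_line([C[0],C[1],z],25,until_force=8)
    s=env.get_state();print(r,round(s['clock'],2),s['tool_pos'],s['wrist_force'])
    if r or abs(s['wrist_force'][2])>5:break
E
```

```text
False 15.2 [553.33 184.1  117.73] [ 1.19 -0.95  0.09]
False 15.47 [553.37 184.05 114.75] [ 0.37  0.01 -0.76]
False 15.73 [553.38 184.08 111.77] [0.73 0.69 0.06]
False 16.0 [553.36 184.12 108.77] [-0.46  0.02  0.14]
False 16.27 [553.34 184.08 105.75] [ 0.35 -0.65  0.32]
False 16.53 [553.39 184.08 102.77] [ 1.04  0.31 -0.06]
False 16.8 [553.36 184.1   99.75] [-0.01 -0.44 -0.26]
False 17.07 [553.36 184.06  96.77] [-0.2   0.36  0.7 ]
False 17.33 [553.36 184.11  93.77] [ 0.56 -0.09  0.14]
False 17.6 [553.36 184.1   90.76] [-0.55 -0.32  0.04]
False 17.87 [553.34 184.09  87.76] [ 0.64 -0.92  0.15]
False 18.13 [553.8  184.27  85.38] [-0.49 -0.14  3.33]
False 18.4 [553.91 184.29  82.46] [-0.58  0.25  5.65]
```

```bash
python3 - <<'E'
from h import *
im=env.read_camera('wrist')[:,:,::-1];cv2.imwrite('pics/w11.png',im)
b=env.read_camera('side')[:,:,::-1][110:210,225:345];b=cv2.LUT(b,(255*(np.arange(256)/255)**.6).astype('uint8'));cv2.imwrite('pics/s11.png',cv2.resize(b,None,fx=5.8,fy=5.8,interpolation=cv2.INTER_CUBIC))
print(env.get_state()['wrist_force'],env.get_state()['tool_pos'],env.get_state()['moment'])
E
```

```text
[-0.40973573 -0.0975582   4.87949947] [553.92038002 184.3082178   82.45390344] [-0.00823614  0.07313484 -0.01748029]
```

View pics/w11.png

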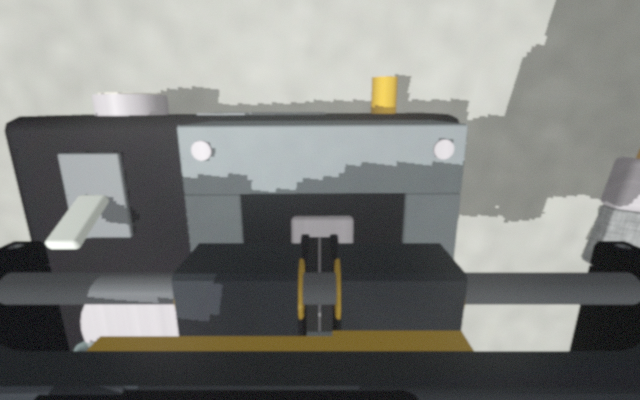

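View pics/s11.png

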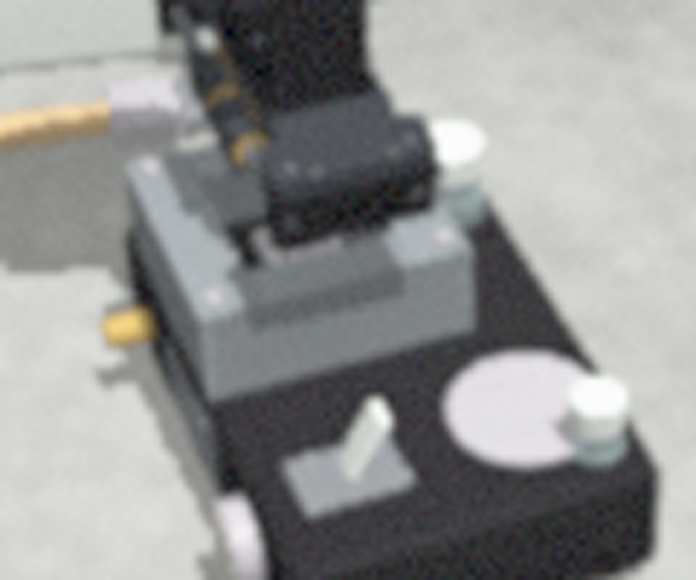

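```bash
python3 - <<'E'
from h import *
np.set_printoptions(precision=1,suppress=True)
T0=np.array([553.9,184.3,82.5])
for uv in((275,240),(435,205),(272,180),(432,120)):
    o,d=ray('side',(225+uv[0]/5.8,110+uv[1]/5.8))
    for yy in(-95,-75,-60):
        t=(yc@(T0-o)+yy)/(yc@d);p=o+t*d;print(uv,yy,p,(p-T0)@xc)
E
```

```text
(275, 240) -95 [534.9  84.2 192.4] -36.91769811457459
(275, 240) -75 [536.6 104.8 175. ] -31.506389022069783
(275, 240) -60 [537.8 120.3 161.9] -27.44790720269114
(435, 205) -95 [605.6  97.3 189.2] 35.01400139331362
(435, 205) -75 [609.1 118.2 171.7] 42.286504633947914
(435, 205) -60 [611.8 134.  158.6] 47.74088206442359
(272, 180) -95 [535.9  84.4 224.2] -35.889057126935974
(272, 180) -75 [537.6 105.  207.6] -30.451132500531354
(272, 180) -60 [538.9 120.5 195.2] -26.37268903072785
(432, 120) -95 [605.4  97.2 234.7] 34.765681711644284
(432, 120) -75 [608.9 118.2 218.4] 42.03175981368805
(432, 120) -60 [611.5 133.9 206.2] 47.48131839022091
```

```bash
python3 - <<'E'
from h import *
np.set_printoptions(precision=2,suppress=True)
C=W+2.5*yc+1*xc
for z in np.arange(80,64,-2):
    r=env.servo_line([C[0],C[1],z],20,until_force=8)
    s=env.get_state();print(r,round(s['clock'],2),s['tool_pos'],s['wrist_force'])
    if r or s['wrist_force'][2]>12:break
for i in range(5):
    env.pause(.4);s=env.get_state();print(round(s['clock'],2),s['tool_pos'],s['wrist_force'])
im=env.read_camera('wrist')[:,:,::-1];cv2.imwrite('pics/w12.png',im)
E
```

```text
False 18.75 [554.03 184.3   80.52] [-0.24 -0.3   6.54]
False 19.0 [554.26 184.36  78.78] [-0.19 -0.94  7.19]
False 19.25 [554.53 184.35  77.15] [-1.24 -0.27  7.8 ]
False 19.5 [554.72 184.46  76.74] [-4.42 -1.79 17.28]
19.9 [554.69 184.48  76.71] [-4.42 -1.23 16.75]
20.3 [554.7  184.49  76.73] [-4.09 -0.86 16.79]
20.7 [554.69 184.44  76.71] [-4.23 -0.39 16.67]
21.1 [554.7  184.5   76.73] [-3.37 -1.09 16.32]
21.5 [554.7  184.49  76.74] [-3.43  0.01 15.49]
```

View pics/w12.png

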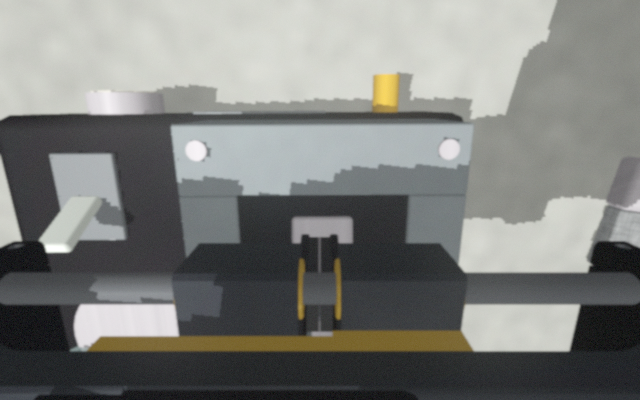

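```bash
python3 - <<'E'
from h import *
np.set_printoptions(precision=2,suppress=True)
C=W+2.5*yc+1*xc
for z,v in((95,40),(120,60),(230,150)):
    env.servo_line([C[0],C[1],z],v);s=env.get_state();print(round(s['clock'],2),s['tool_pos'],s['wrist_force'])
env.servo_line(C-60*xc+[0,0,120],200)
env.pause(.3)
im=env.read_camera('wrist')[:,:,::-1];cv2.imwrite('pics/w13.png',im)
b=env.read_camera('side')[:,:,::-1][100:240,215:405];b=cv2.LUT(b,(255*(np.arange(256)/255)**.6).astype('uint8'));cv2.imwrite('pics/s13.png',cv2.resize(b,None,fx=4.2,fy=4.2,interpolation=cv2.INTER_CUBIC))
t=env.read_camera('top')[:,:,::-1];cv2.imwrite('pics/t13.png',t)
print(env.get_state()['wrist_force'],env.get_state()['clock'])
E
```

```text
22.23 [552.99 183.99  94.35] [ 0.16 -0.53  0.56]
22.79 [553.65 184.26 120.35] [-1.01  0.34  0.64]
23.68 [552.87 183.98 228.82] [ 0.29  0.08 -0.9 ]
[ 0.39  0.15 -0.19] 24.5917
```

View pics/s13.png

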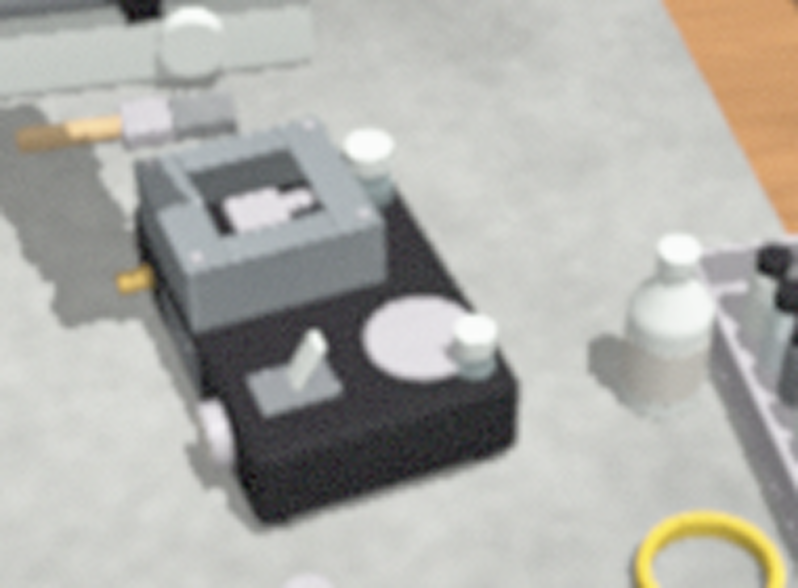

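View pics/t13.png

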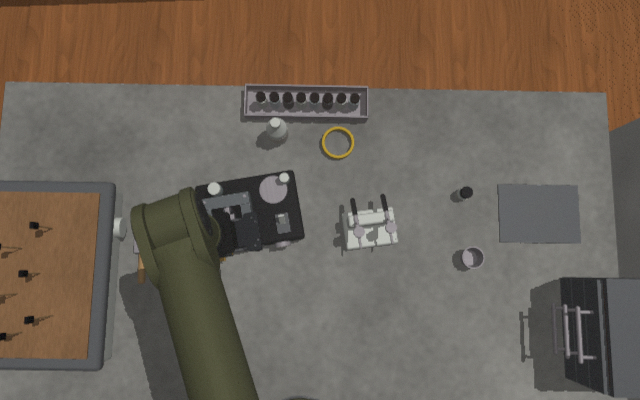

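View pics/w13.png

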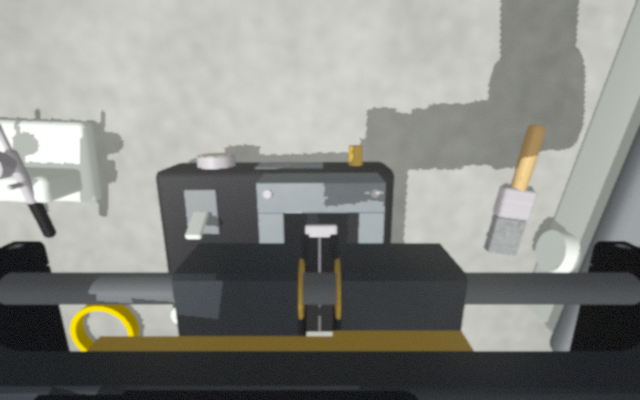

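```bash
python3 - <<'E'
from h import *
env.finish_job();print(env.get_state()['clock'])
E
```

```text
the job is handed in; nothing more can be done
the job is handed in; nothing more can be done
```

I pushed the toggle back to OFF, then pressed the release lever through the window, held it down about 2 s, and let it go. The job was handed in at about 24.6 s of the 51 s allowed. No verdict was reported, so the results below come from my own checks.

- **Toggle:** it went over on the second pass. The side camera put its tip about 3 crop pixels from where a fully OFF (1.0 rad) toggle would be, and it was still leaning back at the end.
- **Lever:** force began at TCP height 87 mm, rose to about 8 N, then jumped to about 17 N at 76.7 mm. I took that as the lever's stop. I held there from 19.5 to 21.5 s, and afterwards the pad was back at its starting pixels, within about 1 pixel. The joint angle itself could not be read.
- **Guard hood:** I saw no sign of contact. In the wrist image the fingers were centred in the window to about 2 px. Force on the way down stayed at noise level until the pad. Contact with the hood was not measured directly.
- **Bystanders:** in the final pictures the ones in view look unmoved. This was by eye, not measured.

**Checks that disagreed:**
- **Finger length:** the fingertips sit well behind the stated TCP, about 28 mm by the lever contact. That is why the first pass, at TCP height 102 mm, went over the toggle without moving it.
- **Early force stop:** the second pass halted once on a force reading at −24 mm that was gone by the next reading. I continued in smaller steps.
- **Window position:** the side and wrist cameras put it about 3 mm either side of the top-camera estimate, in opposite directions. I used the wrist camera.

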